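Free and lift a frame from the mating hive

TASK

The frames in the little hive are held down by a sliding steel strip, and a swinging catch stands in the strip's way: swing the catch fully aside, then slide the strip off the frames. Lift the frame with the tall grip straight up and out from between its neighbours, keep it upright, and hang it gently by its two lugs across the boards of the frame rest, square to them, in the free stretch beside the frame already there. Leave the catch and the strip open, the other two frames where they are, and everything else on the table undisturbed.

Things in the scene. Friction and masses are not known exactly. Their poses are not given: they have to be found in the camera images.
- hive: open plywood hive box, fixed. Origin: centre of underside. 150 mm in x, 206 in y (-103 to +103). End walls 21 mm thick, tops z = 115 mm, teeth between the lugs to z = 127; long sides z = 105. Three frames hang at x = -36, 0, +36 mm, top bars along y. At the latch end (-y) a ledge, top z = 120, spans y -103 to -195, x -90 to +90 and carries strip and catch
- catch (a joint): first catch: steel lever flat on the ledge, 58 mm from pivot to post. 0 = closed, its post just outside the strip, blocking it. Grows anticlockwise seen from above, post going to the hive's -x, then -y; stop at 1.6 rad, out of the strip's way from 1.2. Starts at 0 to 0.1. Stays where left; about 1 N at the post moves it. The strip pushing on it only jams it against its closed stop
- catch_post (a point): centre of the top end of the catch's upright round post, diameter 16 mm, z = 126 to 178 mm above the table. Closed it stands at x = -15, y = -114 mm in the hive's frame
- catch_pivot (a point): pivot axis of the catch, at x = -30, y = -170 mm in the hive's frame; its low boss ends at z = 134 mm
- strip (a joint): second latch: flat steel strip, 150 mm along the hive's x, 26 wide in y, z = 130 to 138 mm, lying 3 mm above the -y lugs of all three frames, holding them down. 0 = closed (centred at hive y = -90 mm); grows in m as it slides along the hive's -y, off the frames, stop at 0.045; frames are free from 0.032. Starts at 0 to 0.002. Friction about 2 N; stays where left
- strip_post (a point): centre of the top end of the upright round post by which the strip is pushed, diameter 16 mm, z = 138 to 178 mm above the table; at hive x = +60 mm, closed at hive y = -90 mm
- frame_tall: the frame to take out, the only one with a tall grip: loose, wood with white panel, 0.15 to 0.31 kg. Origin: centre of the bottom bar's underside. Top bar along y: 202 mm long, 22 wide (x), z = 90 to 102. Its ends, y 77 to 101 mm on each side, are the lugs it hangs by. Below them the body is 154 mm in y, 22 in x. In the hive: origin 25 mm above the table, axes along the hive's, any of the 3 places
- tall_grip (a point): middle of the tall frame's grip, an upright block centred on the top bar: 14 mm thick in the frame's x, 30 mm in y, 46 mm high (frame z = 102 to 148; this point at 125)
- frame_low_a: one of the two other frames, alike but with only a low tab (10 by 50 mm, up to frame z = 116 mm) in place of the tall grip; stays in the hive
- frame_low_b: the other frame with a low tab; stays in the hive
- rest: frame rest, fixed. Origin: centre of underside. Plank base 170 by 206 mm; two upright boards along its x at y = -93 and +93 mm, 14 thick, 160 long, tops z = 115 mm. A frame hangs with its top bar along y, one lug on each board, its origin then 25 mm above the table. A gripless frame is fixed there at x = +44 to +66, its top at z = 127; the free stretch is x = -75 to +40 mm
- mug: white mug, radius 40, height 85 mm, on the robot's side; bystander. Origin: underside
- hive_tool: flat dark steel pry tool 180 mm long lying at the left front; bystander
- honey_jar: amber jar, radius 36, height 95 mm, beyond the task's things; bystander. Origin: underside
- bowl: white bowl, radius 60, height 50 mm, beyond; bystander. Origin: underside
- tin: steel tin, radius 40, height 110 mm, on the left; bystander. Origin: underside
- queen_cage: small wooden block 75 by 30 by 18 mm lying on the robot's side; bystander. Origin: underside
- tape_roll: cardboard disc, radius 38, height 30 mm, on the right; bystander. Origin: underside
There are look-alikes about, which are no part of the job. Leave any blue look-alike of the frame_tall alone.

How it is judged:
On the way, in this order (a step that is already met when the one before it is completed fails the run):
1. the catch is swung aside (over 1.1 rad) while the strip is still closed (under 0.012 m) (value of joint catch above 1.1 rad and value of joint strip below 0.012 m), for 0.1 s.
2. the strip is slid off the frames (over 0.030 m), the frame still in the hive (value of joint strip above 0.03 m and z of frame_tall in the frame of hive below 0.04 m), for 0.1 s.
3. the frame with the tall grip is lifted clear, its foot above the hive's teeth (z of frame_tall in the frame of hive above 0.128 m), for 0.1 s.
At the end, for the whole second after the job is handed in: The tall-gripped frame hangs still on both boards of the rest: origin 20 to 30 mm up, x -68 to +34 mm, |y| under 12 mm in the rest's frame, upright within 0.1 rad, square within 0.15 rad. Catch over 1.1 rad, strip over 0.030 m. Other two frames within 15 mm of their start (value of joint catch above 1.1 rad and value of joint strip above 0.03 m and z of frame_tall in the frame of rest between 0.02 and 0.03 m and x of frame_tall in the frame of rest between -0.068 and 0.034 m and y of frame_tall in the frame of rest between -0.012 and 0.012 m and angle between frame_tall's own z axis and vertical below 0.1 rad and angle between the y axis of frame_tall and the y axis of rest, either way round below 0.15 rad and linear speed of frame_tall below 0.02 m/s and distance of each of frame_low_a, frame_low_b from where it was at the start of the episode below 0.015 m); the robot touches nothing.
It fails at once if a bystander is moved more than 30 mm (distance of any of mug, hive_tool, honey_jar, bowl, tin, queen_cage, tape_roll from where it was at the start of the episode above 0.03 m).
It fails at once if the tall-gripped frame is tipped more than 0.35 rad (angle between frame_tall's own z axis and vertical above 0.35 rad).
It fails at once if another frame is moved more than 30 mm (distance of any of frame_low_a, frame_low_b from where it was at the start of the episode above 0.03 m).
It fails at once if the frame is dropped onto the rest (faster than 0.5 m/s within 60 mm of its hanging height) (horizontal distance between frame_tall and rest below 0.1 m and z of frame_tall in the frame of rest below 0.085 m and linear speed of frame_tall above 0.5 m/s).
It also fails if it takes over 69 s, if anything falls off the work surface, if the arm or the gripper's body presses on something with over 40 N, if the wrist force passes 120 N, or if a joint passes its speed limit or range.

ROBOT

A 7-joint arm with a two-finger parallel gripper is mounted at the origin on the work surface. World frame = base frame: x ahead of the robot, y to its left, z up, the work surface at z = 0. Lengths are in m, angles in rad, forces in N, time in s.
With the tool pointing down it reaches from about 0.4 to 0.9 m from the base axis. Payload 5.5 kg.
Tool frame: the origin (TCP) lies midway between the tips of the shut fingers; the grasp point (between the pads) lies 19 mm behind it (manip.grip_depth is the distance from the TCP to the grasp point, in m); z points along the fingers, y is the line along which they close (so a half turn about z gives the same grasp; the last joint's range is limited). The gripper opens to 92 mm and grips with 3 to 60 N. Pads are 19 mm wide; open, the fingers measure 130 mm over their backs; the gripper's body (75 mm by 190 mm) begins 47 mm behind the grasp point.
Start: joints at [1.506, 0.501, -0.427, 1.55, 0.221, 1.138, -0.21], TCP at [0.209, -0.615, 0.227] pointing down, gripper open.
Joint ranges: [-2.88, 2.88], [-0.31, 2.03], [-1.54, 1.56], [0.2, 2.42], [-1.41, 4.55], [0.19, 2.02], [-2.57, 2.57]. Speed limits (rad/s): [2.57, 2.57, 3.14, 3.14, 3.14, 3.14, 3.14].

INTERFACE

Orientations are given as a unit quaternion [x, y, z, w].
In Python, from bench import manip, effector, viewer gives the robot as it stands. Calls block until the motion is done:
- manip.move_pose(position, orientation): joint-space move of the TCP to a pose.
- manip.servo_line(position, ori=None, vel=0.15): straight line of the TCP; ori=None keeps the orientation; vel is the mean speed in m/s.
- manip.movej(angles): joint-space move.
- effector.open_jaws() and effector.close(f_grip=None): open the fingers fully, or close them until they stop; f_grip is the grip in N (None keeps the last).
- manip.sleep(seconds).
- manip.solve_ik(position, orientation): joint angles nearest the present ones, or None.
- viewer.get_image(name): name is "scene" or "top" or "wrist"; returns the picture (480x640x3 uint8, red, green, blue); there is no depth.
- viewer.get_calibration(name): a dict with "vfov" (degrees; the focal length in pixels is half the picture's height over the tangent of half this angle, whatever the lens; pixels are square), "cx", "cy" (the principal point, pixels), "eye" and "attitude" of the camera in the world. Camera axes: x right, y down, z forward; pixel columns grow to the right and rows downward; lengths in m; the calibration is good to about 2 mm. A picture is of the moment at which its call begins: read the wrist's pose just before it. get_calibration takes no time and is no camera call; for the wrist camera it gives the pose at the moment of the call.
A pose or a line that the arm cannot do raises manip.PlanningError and nothing moves.
- manip.hand_in(): hands the job in; it is judged then, once.
Readings, each from a call of its own:
- manip.current_clock(): time.
- manip.current_q(): joint angles.
- manip.current_joint_velocities(): joint speeds.
- manip.current_tau(): joint torques, N m.
- manip.current_tool_pos(): TCP position.
- manip.current_tcp_rot(): TCP orientation.
- manip.current_force(): force on the tool from outside, world axes, zero at the start.
- manip.current_wrist_torque(): the same for the moment, N m.
- manip.current_finger_gap(): finger opening in m.
- manip.current_gripper_force(): force on a finger pad.
Only numpy, scipy, OpenCV 4.12 (cv2) and the standard library are available. Lean on these libraries where they do the work, as an engineer would, in place of code of your own. Each camera call takes 0.05 s, during which the arm holds its last target. There are 200 camera calls.

## Working session

There is one attempt and no reset: what is moved stays moved. The work goes in short steps, each a Python script; the robot and the scene stay as the last script left them, time stands still between calls to the robot, and variables do not carry over. Pictures are saved under pics/ and viewed, at most 10 in all, crops included, and the job is handed in when it is done.

```bash
ls; mkdir -p pics; python3 - <<'E'
from bench import manip, effector, viewer
import cv2
for n in ["scene","top"]:
    im=viewer.get_image(n); cv2.imwrite(f"pics/{n}0.png",im[:,:,::-1]); print(n,viewer.get_calibration(n))
print(manip.current_clock(), manip.current_tcp_rot())
E
```

```text
pics
scene {'vfov': 42.191743058496925, 'cx': 321.28689348499574, 'cy': 242.4994005383188, 'eye': array([1.45726012, 0.43152994, 1.57646906]), 'attitude': array([ 0.50214184,  0.81032911, -0.25450916, -0.1626204 ])}
top {'vfov': 43.15424906703144, 'cx': 314.91496220822705, 'cy': 243.31573812496603, 'eye': array([ 0.3698085 , -0.00774102,  1.56151926]), 'attitude': array([ 0.70860958, -0.70322862,  0.04786971, -0.03241082])}
0.1 [ 9.86596679e-01  1.63175483e-01 -1.07654294e-04 -8.62536275e-04]
```

View pics/top0.png

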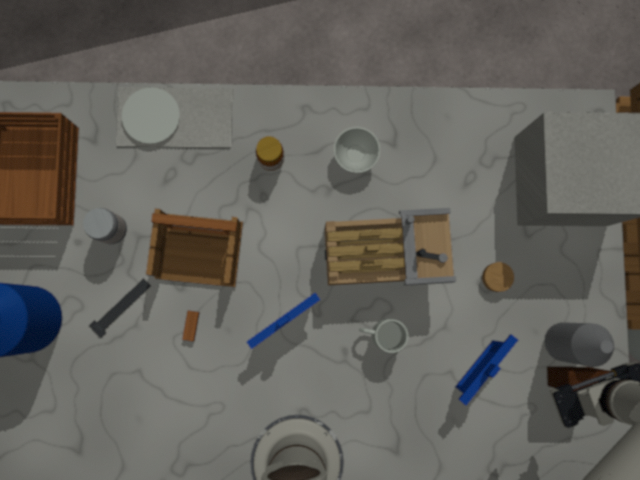

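View pics/scene0.png

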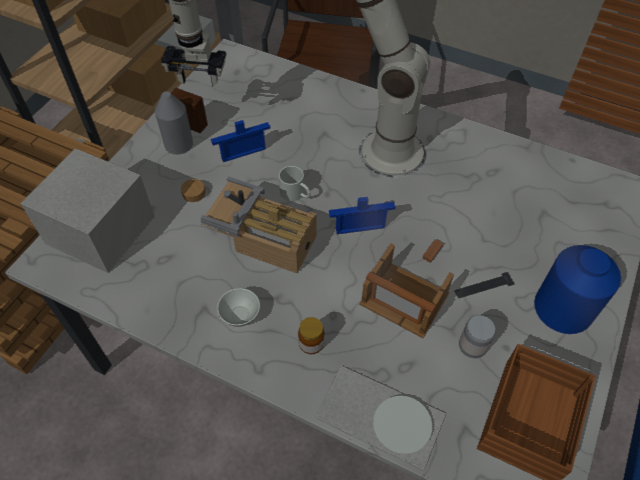

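The top view shows the hive at about (365,250), with its latch end and ledge on the right at (430,245). The rest is at (195,250), its fixed frame along the upper edge at (195,222). The blue look-alike frames are at (283,320) and (487,370). I'll crop closer.

```bash
python3 - <<'E'
import cv2,numpy as np
a=cv2.imread("pics/top0.png"); s=cv2.imread("pics/scene0.png")
A=cv2.resize(a[195:295,315:465],None,fx=5.3,fy=5.3,interpolation=cv2.INTER_CUBIC)[:530,:795]
cv2.imwrite("pics/c1.png",cv2.convertScaleAbs(A,alpha=1.4))
B=cv2.resize(s[170:275,195:325],None,fx=5.6,fy=5.6,interpolation=cv2.INTER_CUBIC)
cv2.imwrite("pics/c2.png",cv2.convertScaleAbs(B,alpha=1.4))
C=cv2.resize(a[195:300,135:255],None,fx=5.5,fy=5.5,interpolation=cv2.INTER_CUBIC)
cv2.imwrite("pics/c3.png",cv2.convertScaleAbs(C,alpha=1.4))
E
```

```text
(no output)
```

View pics/c1.png

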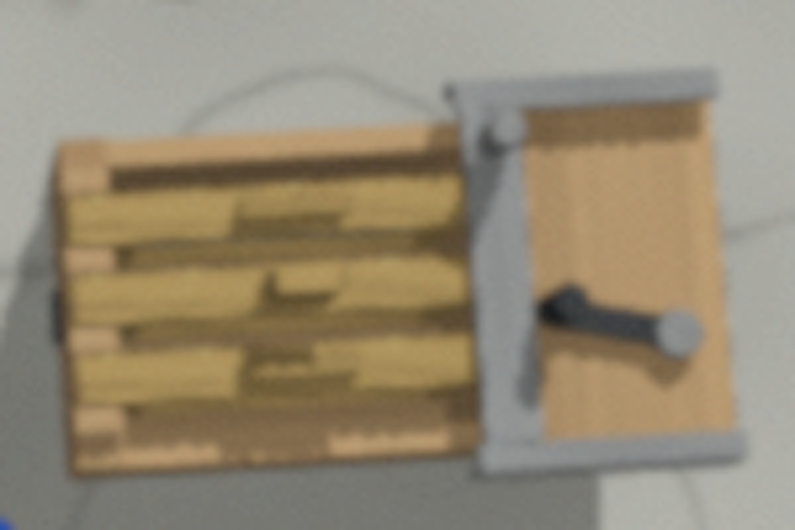

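View pics/c2.png

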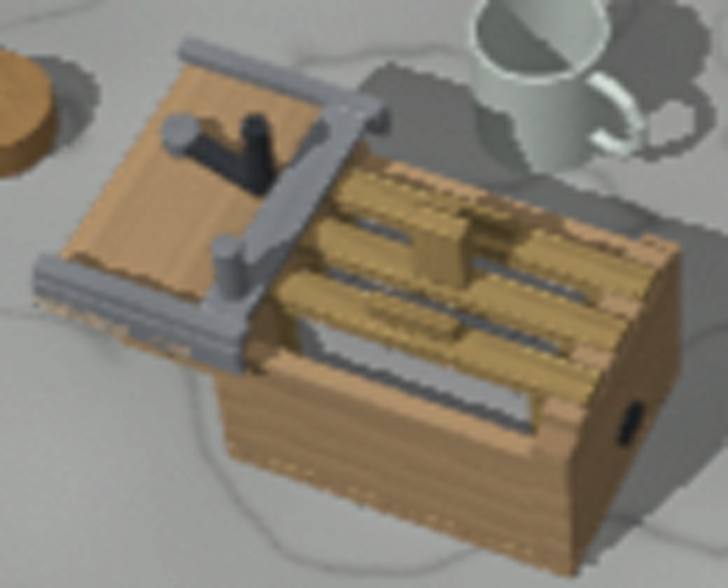

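View pics/c3.png

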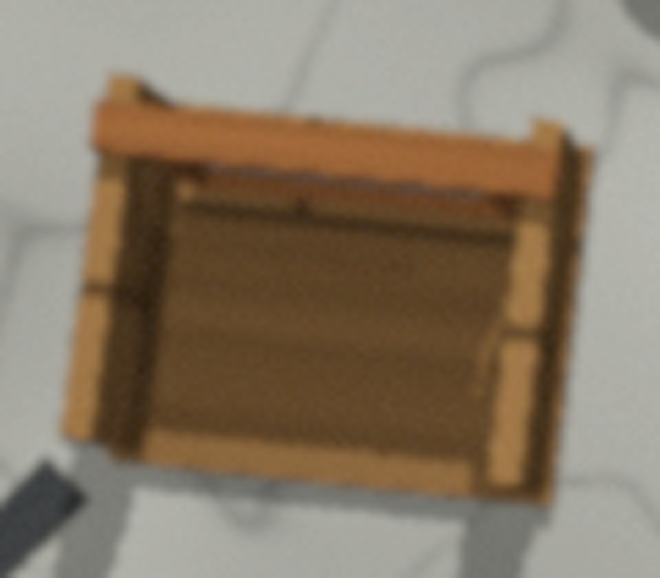

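The three frames are at c1 (265,205), (300,285) and (280,370). The candidates are:

- **Middle frame:** upright grip, top at c1 (305,285), which is full picture (372,249); scene (274,215).
- **Outer two frames:** only low tabs.
- **Blue look-alikes:** top (283,320) and (487,370).

The middle wooden frame is the one to take. The strip post is at c1 (507,130), the catch post at c1 (568,303) and the pivot boss at c1 (680,334). The rest's boards show at c3 (95,260) and (530,330), with its fixed frame along the top. Next I'll fit the poses.

```bash
cat > h.py <<'E'
import numpy as np, cv2
from scipy.spatial.transform import Rotation as R
from bench import manip, effector, viewer
def ray(c,p):
    f=240/np.tan(np.radians(c["vfov"]/2))
    d=R.from_quat(c["attitude"]).apply([(p[0]-c["cx"])/f,(p[1]-c["cy"])/f,1])
    return np.array(c["eye"]),d
def onz(c,p,z):
    e,d=ray(c,p); return e+d*(z-e[2])/d[2]
def two(c1,p1,c2,p2):
    e1,d1=ray(c1,p1); e2,d2=ray(c2,p2)
    t=np.linalg.lstsq(np.c_[d1,-d2],e2-e1,rcond=None)[0]
    a,b=e1+t[0]*d1,e2+t[1]*d2
    return (a+b)/2,np.linalg.norm(a-b)
def rigid(L,W):  # 2d fit: W = c + Rot(yaw) L
    L,W=np.array(L),np.array(W); l,w=L-L.mean(0),W-W.mean(0)
    y=np.arctan2((l[:,0]*w[:,1]-l[:,1]*w[:,0]).sum(),(l*w).sum())
    M=np.array([[np.cos(y),-np.sin(y)],[np.sin(y),np.cos(y)]])
    c=W.mean(0)-M@L.mean(0); return c,y,W-(L@M.T+c)
def down(psi): # tool down, tool x at yaw psi
    return R.from_matrix(np.array([[np.cos(psi),np.sin(psi),0],[np.sin(psi),-np.cos(psi),0],[0,0,-1]])).as_quat()
E
python3 - <<'E'
from h import *
T,S=viewer.get_calibration("top"),viewer.get_calibration("scene")
np.set_printoptions(precision=4,suppress=True)
def c1(u,v): return (315+(u+.5)/5.3-.5,195+(v+.5)/5.3-.5)
def c2(u,v): return (195+(u+.5)/5.6-.5,170+(v+.5)/5.6-.5)
def c3(u,v): return (135+(u+.5)/5.5-.5,195+(v+.5)/5.5-.5)
print("strip post",two(T,c1(508,129),S,c2(228,243)),"catch",two(T,c1(570,300),S,c2(256,122)),"pivot",two(T,c1(680,333),S,c2(180,133)))
pts=[((.060,-.091),.178,(508,129)),((-.030,-.170),.134,(680,333)),((.075,.103),.127,(60,145)),((-.075,.103),.115,(75,472)),
 ((0,.101),.127,(71,298)),((.036,.101),.127,(68,219)),((-.036,.101),.127,(77,379))]
c,y,r=rigid([p[0] for p in pts],[onz(T,c1(*p[2]),p[1])[:2] for p in pts])
print("hive",c,y); print(r*1000)
m=np.array([[np.cos(y),-np.sin(y)],[np.sin(y),np.cos(y)]])
print("catch local",m.T@(onz(T,c1(570,300),.178)[:2]-c),"grip local",m.T@(onz(T,c1(308,285),.173)[:2]-c))
# rest: board ends at z .115 (x=+-.08, y outer +-.100), inner
pts=[((-.08,.1),(65,436)),((-.08,.086),(97,444)),((-.08,-.086),(488,484)),((-.08,-.1),(523,487)),((.08,.1),(112,74)),((.08,.086),(140,78)),((.08,-.086),(533,119)),((.08,-.1),(566,124))]
c,y,r=rigid([p[0] for p in pts],[onz(T,c3(*p[1]),.115)[:2] for p in pts])
print("rest",c,y); print(r*1000)
E
```

```text
strip post (array([ 0.5866, -0.2584,  0.1779]), np.float64(0.00024148403309475703)) catch (array([ 0.512 , -0.2851,  0.1789]), np.float64(0.0017431609477655033)) pivot (array([ 0.5025, -0.3443,  0.1279]), np.float64(0.0007992564392005326))
hive [ 0.5207 -0.1712] 0.06327849648804591
[[ 0.1883 -0.0836]
 [ 0.2965  0.2485]
 [-3.8104 -0.9917]
 [-0.8023  0.6311]
 [ 1.6053  0.5112]
 [ 1.382  -0.275 ]
 [ 1.1405 -0.0406]]
catch local [-0.0161 -0.1125] grip local [-0.0029  0.0003]
rest [0.5273 0.2546] -0.09592132705719349
[[ 1.287  -1.5308]
 [-0.7161 -1.4386]
 [-0.2178  1.3323]
 [-0.0586  0.1754]
 [ 0.3054 -0.6542]
 [ 0.0015  1.0619]
 [ 0.0632  0.7762]
 [-0.6644  0.2778]]
```

Residuals are about 1 mm, so the fit is good. First the catch.

```bash
cat >> h.py <<'E'
HC,HY=np.array([.5212,-.1711]),.0633
RC,RY=np.array([.5273,.2546]),-.0959
def W(c,y,x,yy,z): return np.array([c[0]+np.cos(y)*x-np.sin(y)*yy,c[1]+np.sin(y)*x+np.cos(y)*yy,z])
def H(x,y,z): return W(HC,HY,x,y,z)
def st(*a): print(*a,"t",round(manip.current_clock(),1),"F",np.round(manip.current_force(),1),"p",np.round(manip.current_tool_pos(),4))
def fing(a): # catch pusher at angle a about pivot (hive frame) -> xy, psi
    return H(-.030+.058*np.cos(a),-.170+.058*np.sin(a),.147), HY+a-np.pi/2
E
python3 - <<'E'
from h import *
effector.close(10)
p=manip.current_tool_pos(); manip.servo_line([p[0],p[1],.36],vel=.25)
a0=np.radians(75)-.62
x,psi=fing(a0); q=down(psi)
manip.move_pose([x[0],x[1],.34],q); st("above")
manip.servo_line(x,vel=.2); st("down")
a=a0; end=np.radians(75)+1.5-.30
while a<end:
    a+=.11; x,psi=fing(a); manip.servo_line(x,down(psi),vel=.08)
    F=manip.current_force(); st(round(a,2))
    if np.linalg.norm(F)>12: break
im=viewer.get_image("top"); cv2.imwrite("pics/top1.png",im[:,:,::-1])
E
```

```text
above t 3.9 F [ 0.4  0.6 -0.6] p [ 0.5436 -0.3042  0.3393]
down t 5.0 F [ 0.7  0.5 -0.1] p [ 0.5453 -0.3035  0.1483]
0.8 t 5.3 F [-0.8 -0.5  0.5] p [ 0.5405 -0.2989  0.1484]
0.91 t 5.5 F [ 0.1  0.  -0.9] p [ 0.535  -0.295   0.1475]
1.02 t 5.8 F [0.5 0.3 0.2] p [ 0.5295 -0.2917  0.1472]
1.13 t 6.0 F [-1. -0.  1.] p [ 0.5236 -0.289   0.147 ]
1.24 t 6.3 F [ 0.1 -0.4  1.2] p [ 0.5177 -0.287   0.1471]
1.35 t 6.6 F [0.5 0.3 0.7] p [ 0.511  -0.2854  0.1469]
1.46 t 6.8 F [-0.5 -0.4 -0. ] p [ 0.5047 -0.2848  0.1469]
1.57 t 7.1 F [ 0.9  1.2 -0.9] p [ 0.4984 -0.2849  0.1469]
1.68 t 7.3 F [-0.  -1.  -0.8] p [ 0.4922 -0.2856  0.1469]
1.79 t 7.6 F [ 0.1 -0.9  0.5] p [ 0.486  -0.2871  0.147 ]
1.9 t 7.8 F [-0.1 -0.5 -0.2] p [ 0.48   -0.2892  0.147 ]
2.01 t 8.1 F [-0.2 -0.7  0.3] p [ 0.4742 -0.2919  0.1469]
2.12 t 8.4 F [ 0.4 -0.7 -0.1] p [ 0.4688 -0.2953  0.147 ]
2.23 t 8.6 F [ 0.2 -0.4  0.6] p [ 0.4638 -0.2992  0.147 ]
2.34 t 8.9 F [-0.1 -0.7  0.1] p [ 0.4593 -0.3036  0.1469]
2.45 t 9.1 F [0.5 0.5 1. ] p [ 0.4552 -0.3085  0.1469]
2.56 t 9.4 F [ 0.2 -0.1  1.7] p [ 0.4517 -0.3138  0.1469]
```

```bash
python3 - <<'E'
from h import *
# back off along the arc, then up
x,psi=fing(2.40); manip.servo_line(x,down(psi),vel=.1)
manip.servo_line([x[0],x[1],.26],vel=.25)
b=H(.06,-.052,.26); manip.move_pose(b,down(HY)); st()
im=viewer.get_image("top"); s=viewer.get_image("scene")
A=cv2.resize(im[185:300,315:475],(640,460),interpolation=cv2.INTER_CUBIC); B=cv2.resize(s[100:275,180:325],(381,460),interpolation=cv2.INTER_CUBIC)
cv2.imwrite("pics/v1.png",cv2.resize(np.hstack([A,B])[:,:,::-1],(795,358)))
E
```

```text
t 11.3 F [ 0.2 -0.2  0.4] p [ 0.5833 -0.2197  0.2587]
```

View pics/v1.png

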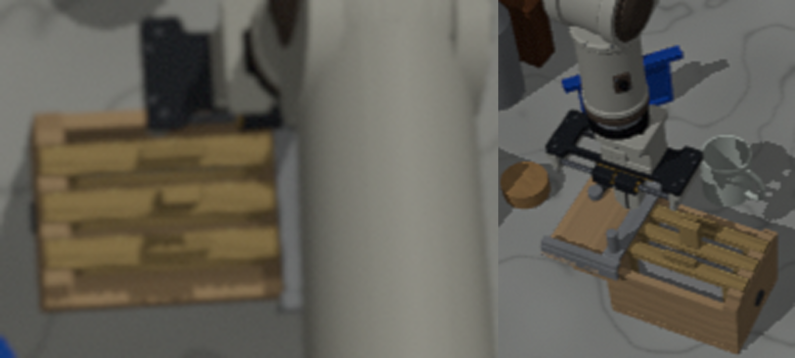

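The arm hides the catch post here. I'll push the strip with a force guard, since a blocked strip would show up as a jam.

```bash
python3 - <<'E'
from h import *
manip.servo_line(H(.06,-.052,.149),vel=.15); st("down")
y=-.052
while y>-.1045:
    y-=.004; manip.servo_line(H(.06,y,.149),vel=.06); st(round(y,4))
    if np.linalg.norm(manip.current_force())>10: break
E
```

```text
down t 12.3 F [0.7 0.4 0.6] p [ 0.5851 -0.2193  0.15  ]
-0.056 t 12.6 F [ 0.3 -0.6  0.3] p [ 0.5851 -0.224   0.1499]
-0.06 t 12.8 F [0.2 0.5 0.1] p [ 0.5848 -0.2278  0.1491]
-0.064 t 13.1 F [0.2 0.3 1. ] p [ 0.585  -0.2316  0.1489]
-0.068 t 13.3 F [-0.2 -0.3  0.2] p [ 0.5855 -0.2352  0.149 ]
-0.072 t 13.6 F [-0.3  0.2  1. ] p [ 0.5857 -0.2394  0.149 ]
-0.076 t 13.8 F [ 0.4  1.6 -0.1] p [ 0.5859 -0.2436  0.149 ]
-0.08 t 14.1 F [-0.3  0.4 -0.5] p [ 0.5862 -0.2478  0.149 ]
-0.084 t 14.3 F [-0.2  0.9 -0. ] p [ 0.5864 -0.2518  0.149 ]
-0.088 t 14.6 F [ 1.6  1.4 -0.1] p [ 0.5866 -0.2558  0.149 ]
-0.092 t 14.8 F [ 0.8  0.2 -0.4] p [ 0.5869 -0.2597  0.149 ]
-0.096 t 15.1 F [ 0.2 -0.2 -1. ] p [ 0.5871 -0.2637  0.149 ]
-0.1 t 15.3 F [0.1 0.4 0.6] p [ 0.5874 -0.2677  0.149 ]
-0.104 t 15.6 F [ 0.4 -0.7 -0. ] p [ 0.5877 -0.2717  0.149 ]
-0.108 t 15.8 F [ 0.   2.  -0.1] p [ 0.5879 -0.2757  0.149 ]
```

```bash
python3 - <<'E'
from h import *
y=-.108
while y>-.126:
    y-=.002; manip.servo_line(H(.06,y,.149),vel=.04); F=manip.current_force(); st(round(y,4))
    if F[1]>7: break
manip.servo_line(H(.06,y+.02,.149),vel=.1)
manip.servo_line(H(.06,y+.02,.30),vel=.25)
effector.open_jaws()
manip.move_pose(H(.0,.10,.33),down(HY)); st()
im=viewer.get_image("top"); s=viewer.get_image("scene"); w=viewer.get_image("wrist"); c=viewer.get_calibration("wrist"); print(c)
cv2.imwrite("pics/top2.png",im[:,:,::-1]);cv2.imwrite("pics/w2.png",w[:,:,::-1])
A=cv2.resize(im[185:300,375:475],(400,460),interpolation=cv2.INTER_CUBIC); B=cv2.resize(s[165:255,185:270],(395,418),interpolation=cv2.INTER_CUBIC)
C=np.zeros((460,795,3),np.uint8); C[:,:400]=A; C[:418,400:]=B
cv2.imwrite("pics/v2.png",C[:,:,::-1])
E
```

```text
-0.11 t 16.1 F [0.5 0.8 0.4] p [ 0.588  -0.2773  0.149 ]
-0.112 t 16.3 F [-1.8  4.5  1.1] p [ 0.5881 -0.2779  0.149 ]
-0.114 t 16.6 F [-1.6  7.4  3.8] p [ 0.5881 -0.278   0.1489]
t 20.0 F [-0.5 -0.8  0.6] p [ 0.5154 -0.0735  0.33  ]
{'vfov': 69.23378909225868, 'cx': 317.94228309373773, 'cy': 238.81644082716005, 'eye': array([ 0.58665461, -0.06912587,  0.48859152]), 'attitude': array([ 0.72120269, -0.67935586, -0.09273213,  0.09870688])}
```

View pics/v2.png

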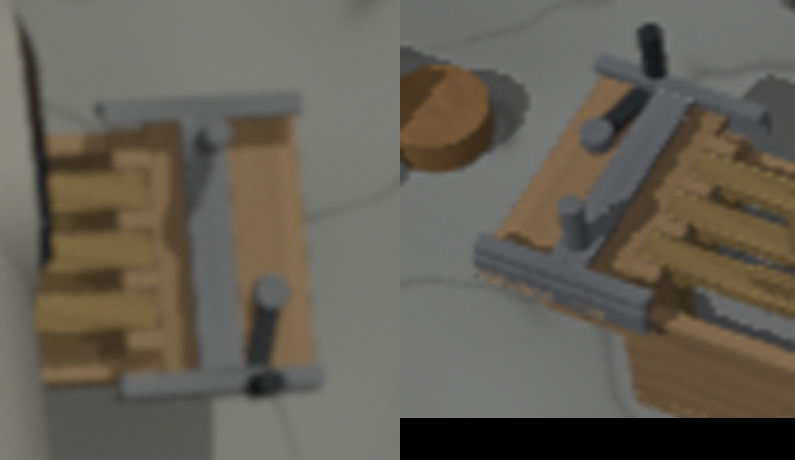

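View pics/w2.png

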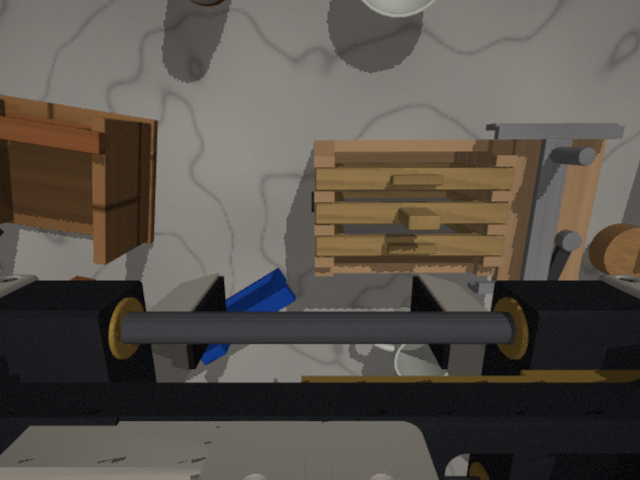

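Both latches are open: the catch post has swung out to v2 (265,382) and the strip is well off the lugs at v2 (215,240). In the wrist view the middle frame's bar runs from about (316,214) to (509,214), with its grip at (420,217). I'll check its position against that.

```bash
python3 - <<'E'
from h import *
np.set_printoptions(precision=4,suppress=True)
c={'vfov': 69.23378909225868, 'cx': 317.94228309373773, 'cy': 238.81644082716005, 'eye': np.array([ 0.58665461, -0.06912587,  0.48859152]), 'attitude': np.array([ 0.72120269, -0.67935586, -0.09273213,  0.09870688])}
for n,l,r in [("top",(316,179),(511,177.5)),("mid",(316,214),(509,214)),("bot",(316,246),(507,246))]:
    a,b=onz(c,l,.127),onz(c,r,.127); d=(a-b)[:2]; m=((a+b)/2)[:2]
    print(n,m,np.linalg.norm(d),"yaw",np.arctan2(-d[0],d[1]))
print("pred",[H(x,0,0)[:2] for x in(.036,0,-.036)])
w=cv2.imread("pics/w2.png"); cv2.imwrite("pics/g.png",cv2.resize(w[160:270,300:530],None,fx=3.4,fy=3.4,interpolation=cv2.INTER_CUBIC))
for z in (.30,.152,.29): print(manip.solve_ik(H(0,0,z),down(HY)))
for z in (.30,.15): print(manip.solve_ik(W(RC,RY,-.015,0,z),down(RY)))
E
```

```text
top [ 0.5566 -0.1696] 0.20071310725775118 yaw 0.06737186564705148
mid [ 0.5193 -0.1736] 0.20434377088001746 yaw 0.05971584643755055
bot [ 0.4841 -0.1772] 0.20744216749512492 yaw 0.05968094041709149
pred [array([ 0.5571, -0.1688]), array([ 0.5212, -0.1711]), array([ 0.4853, -0.1734])]
[ 0.9179  0.3094 -0.7968  1.7111  0.234   1.2197 -1.4438]
[ 0.8422  0.4755 -0.7259  1.8685  0.3852  0.9421 -1.5674]
[ 0.9145  0.3183 -0.7941  1.7244  0.2418  1.2003 -1.4504]
[ 0.239   0.4224 -0.9869  1.65    0.3664  1.2688 -2.4852]
[-0.01    0.4989 -0.6464  1.8123  0.3619  0.9509 -2.4783]
```

View pics/g.png

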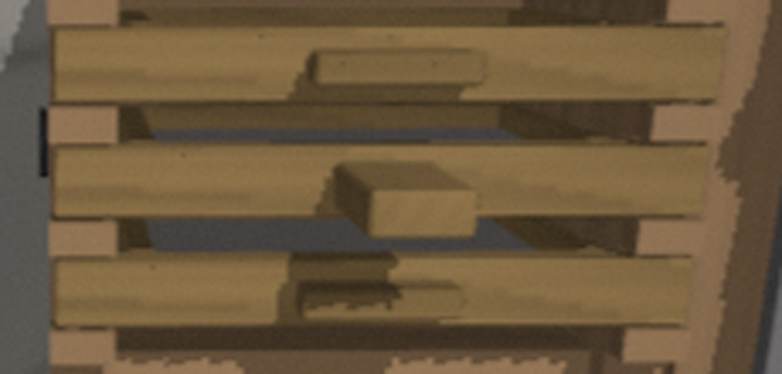

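```bash
python3 - <<'E'
from h import *
np.set_printoptions(precision=4,suppress=True)
c={'vfov': 69.23378909225868, 'cx': 317.94228309373773, 'cy': 238.81644082716005, 'eye': np.array([ 0.58665461, -0.06912587,  0.48859152]), 'attitude': np.array([ 0.72120269, -0.67935586, -0.09273213,  0.09870688])}
print("grip top",onz(c,(424,222.3),.173))
g=np.array([.5203,-.172])
q=down(HY+np.pi)
for p,o in [((*g,.26),q),((*g,.133),q),((*g,.31),q),(W(RC,RY,-.015,0,.31),down(RY+np.pi)),(W(RC,RY,-.015,0,.133),down(RY+np.pi))]: print(manip.solve_ik(p,o))
E
```

```text
grip top [ 0.5207 -0.172   0.173 ]
[ 1.242   0.6364 -1.3762  1.7553  0.6485  1.3072  1.3507]
[ 1.1611  0.7902 -1.2568  1.8748  0.8399  1.1373  1.2186]
[ 1.2641  0.5797 -1.4042  1.6906  0.5827  1.3795  1.4011]
[ 0.4267  0.6338 -1.3892  1.6319  0.6307  1.4142  0.4415]
[ 0.3402  0.8165 -1.2329  1.814   0.848   1.16    0.2932]
```

```bash
python3 - <<'E'
from h import *
g=[.5205,-.172]; q=down(HY+np.pi)
manip.move_pose([*g,.30],q); st("above")
manip.servo_line([*g,.195],vel=.2)
manip.servo_line([*g,.134],vel=.08); st("at grip")
effector.close(30); st("closed",manip.current_finger_gap(),manip.current_gripper_force())
for z in (.15,.17,.19,.21,.23,.27):
    manip.servo_line([*g,z],vel=.06); st(z)
    F=manip.current_force()
    if abs(F[2])>12 or np.linalg.norm(F[:2])>10: break
print(manip.current_finger_gap(),manip.current_wrist_torque())
E
```

```text
above t 22.6 F [ 0.5 -0.2 -0.3] p [ 0.5205 -0.1719  0.3   ]
at grip t 24.2 F [-0.5 -0.4  0.3] p [ 0.5209 -0.1718  0.1343]
closed 0.03003176720192553 30.000009834766388 t 25.2 F [ 0.3 -0.7  0. ] p [ 0.5205 -0.1721  0.134 ]
0.15 t 25.6 F [ 0.6 -0.3 -3.3] p [ 0.5207 -0.1721  0.1504]
0.17 t 26.1 F [-0.2 -0.3 -4.2] p [ 0.5207 -0.1721  0.1704]
0.19 t 26.6 F [-0.2  0.8 -3.2] p [ 0.5207 -0.1721  0.1904]
0.21 t 27.1 F [ 0.   0.4 -1.8] p [ 0.5207 -0.1721  0.2104]
0.23 t 27.5 F [ 0.3  0.1 -2.7] p [ 0.5207 -0.1721  0.2304]
0.27 t 28.4 F [-0.4 -0.4 -2.7] p [ 0.5203 -0.1721  0.2698]
0.02957761967054184 [ 0.0915489  -0.12648864  0.01952616]
```

```bash
python3 - <<'E'
from h import *
q=down(RY+np.pi)
t=W(RC,RY,-.017,0,0)[:2]
manip.servo_line([.5205,-.172,.29],vel=.15)
manip.servo_line([*t,.29],q,vel=.12); manip.sleep(.4); st("over")
manip.servo_line([*t,.20],vel=.1); st()
z=.20
while z>.1345:
    z=max(z-(.01 if z>.146 else .002),.134)
    manip.servo_line([*t,z],vel=.05); F=manip.current_force()
    if z<.16: st(round(z,4))
    if F[2]>3 or np.linalg.norm(F[:2])>8: print("stop");break
s=viewer.get_image("scene"); im=viewer.get_image("top")
cv2.imwrite("pics/s3.png",s[:,:,::-1]); cv2.imwrite("pics/t3.png",im[:,:,::-1])
E
```

```text
over t 32.8 F [ 0.   0.4 -3.3] p [0.5104 0.2562 0.29  ]
t 33.8 F [ 0.1 -0.3 -3. ] p [0.5108 0.2567 0.2007]
0.16 t 35.2 F [-0.2  0.6 -2.9] p [0.5101 0.256  0.1595]
0.15 t 35.6 F [ 0.  -0.1 -2.9] p [0.5101 0.256  0.1495]
0.14 t 35.9 F [-0.4 -0.4 -3.4] p [0.5101 0.256  0.1395]
0.138 t 36.2 F [-0.2 -0.8 -1.6] p [0.5104 0.2563 0.138 ]
0.136 t 36.4 F [ 0.7 -0.8 -3.2] p [0.5103 0.2561 0.1359]
0.134 t 36.7 F [-0.2  0.1 -3.6] p [0.5105 0.2563 0.134 ]
```

```bash
python3 - <<'E'
from h import *
t=manip.current_tool_pos()[:2]; t=W(RC,RY,-.017,0,0)[:2]
z=.134
while z>.127:
    z-=.001; manip.servo_line([*t,z],vel=.02); manip.sleep(.1)
    F=np.mean([manip.current_force() for _ in range(3)],0); st(round(z,4))
    if F[2]>-.5: break
effector.open_jaws(); st("released")
p=manip.current_tool_pos(); manip.servo_line([*t,.22],vel=.1)
manip.move_pose([.40,.02,.36],down(RY+np.pi)); st()
s=viewer.get_image("scene"); im=viewer.get_image("top")
cv2.imwrite("pics/s4.png",s[:,:,::-1]); cv2.imwrite("pics/t4.png",im[:,:,::-1])
A=cv2.resize(im[195:300,135:255],(400,350),interpolation=cv2.INTER_CUBIC); B=cv2.resize(s[165:335,185:460],(793,490)[:2],interpolation=cv2.INTER_CUBIC)
B=cv2.resize(s[230:335,355:460],(350,350),interpolation=cv2.INTER_CUBIC)
D=cv2.resize(im[175:320,280:480],(400,245));E=cv2.resize(s[165:275,185:325],(350,245))
cv2.imwrite("pics/v4.png",np.vstack([np.hstack([A,B]),np.hstack([D,E])])[:,:,::-1])
E
```

```text
0.133 t 37.1 F [-2.1 -1.   6.5] p [0.5105 0.2563 0.134 ]
released t 38.2 F [ 0.1  0.2 -0.4] p [0.5104 0.2563 0.133 ]
t 40.4 F [ 0.3  0.2 -0.3] p [0.4    0.0202 0.3599]
```

View pics/v4.png

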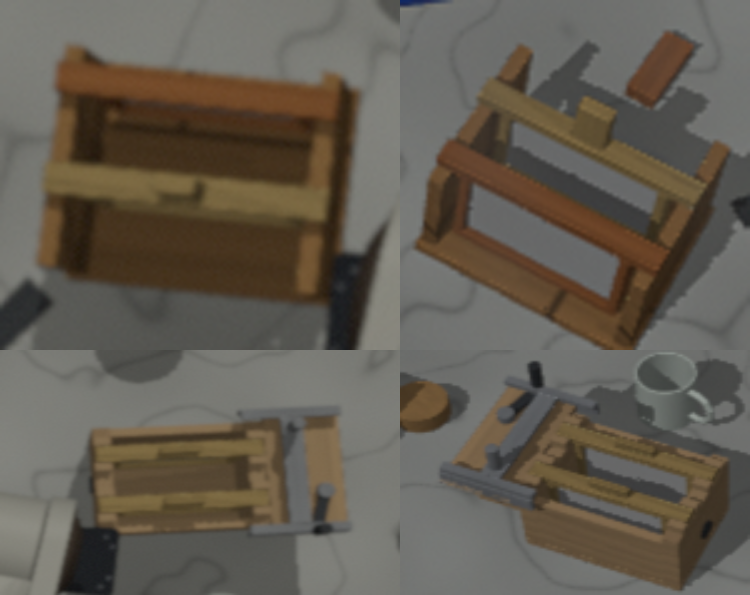

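The frame hangs on both boards, ends at v4 (45,178) and (328,203). The catch and strip are open and the low frames are in place. One numeric check before handing in.

```bash
python3 - <<'E'
from h import *
T=viewer.get_calibration("top")
f=lambda u,v:(135+u*.3-.35,195+v*.3-.35)
a,b=onz(T,f(45,178),.127),onz(T,f(328,203),.127); d=(a-b)[:2]
m=np.array([[np.cos(RY),-np.sin(RY)],[np.sin(RY),np.cos(RY)]])
print(np.linalg.norm(d),"local",m.T@(((a+b)/2)[:2]-RC),"yaw err",np.arctan2(-d[0],d[1])-RY)
a,b=onz(T,f(57,77),.127),onz(T,f(338,103),.127); print("fixed",m.T@(((a+b)/2)[:2]-RC))
E
```

```text
0.20109039988522337 local [-0.01648627 -0.00096139] yaw err 0.015725828485350132
fixed [0.0558468  0.00028165]
```

```bash
python3 -c "
from bench import manip
print(manip.hand_in())"
```

```text
the job is handed in; nothing more can be done
None
```

The job is handed in: the catch and strip are open, and the tall-grip frame hangs square on the rest, about 1 mm off centre along the bar; the judge's verdict was not shown.

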